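# Stack the hub parts on the stub axle

### The job

Assemble the hub parts that lie on the bench top on the upright stub axle, threading each over the spindle and letting it go before you fetch the next: first the larger bearing, down onto the shoulder, then the plain spacer sleeve, then the smaller bearing, and last the dust cap, closed side up and centred over the tip. Each must lie flat on the one below and stay there; leave the oil filter, the tin and the roll of tape where they are.

Things in the scene. Friction and masses are not known exactly. Their poses are not given: they have to be found in the camera images.
- axle_seat (a point): Stub axle, upright, fixed to the bench: dark flange 110 mm across, 14 mm thick (five bolt heads, 8 mm high), then a boss 54 mm across whose flat top, 24 mm above the bench, is the shoulder. The point is the shoulder's centre; z up the axis. Bright spindle above it: 25 mm thick for 10 mm, tapering to 16 mm at 14 mm, 16 mm thick to 43 mm, tapered tip (6 mm wide) at 52 mm
- big_bearing_mid (a point): Larger ball bearing: steel ring with a dark seal, 62 mm outside, 32 mm bore, 16 mm high, lying flat. The point is its centre, half-way up; z is its axis
- sleeve_mid (a point): Spacer sleeve: plain all-steel ring without a seal, 40 mm outside, 23 mm bore, 18 mm high, standing on its end. The point is its centre, half-way up; z is its axis
- small_bearing_mid (a point): Smaller ball bearing: steel ring with a dark seal, 48 mm outside, 23 mm bore, 12 mm high, lying flat. The point is its centre, half-way up; z is its axis
- cap_mid (a point): Dust cap: plain aluminium cup standing open side down, closed top with a rounded edge, 44 mm outside, 36 mm inside, 22 mm high, 17 mm deep inside. The point is its centre, half-way up; z is its axis, up out of the closed top
- oil_filter_mid (a point): Bystander: blue cylindrical oil filter, 70 mm across, 89 mm high, standing. The point is its centre
- grease_tin_mid (a point): Bystander: low round metal tin with a printed blue paper band, 75 mm across, 58 mm high. The point is its centre
- insulating_tape_mid (a point): Bystander: roll of black tape with a tan core, 58 mm across, 19 mm high, lying flat. The point is its centre
Mind the look-alikes: they are no part of the job. Leave any orange look-alike of the part that bears big_bearing_mid alone.

How it is judged:
By the outcome, as a careful person would: the job done as asked, in the order asked, and still so for the second after the job is handed in, with the robot touching nothing.
It also fails if it takes over 112 s, if anything falls off the work surface, if the arm or the gripper's body presses on something with over 40 N, if the wrist force passes 120 N, or if a joint passes its speed limit or range.

### The arm

A 6-joint arm with a two-finger parallel gripper is mounted at the origin on a cart in front of the work surface, level with it; the furniture and walls round the work are solid. World frame = base frame: x ahead of the robot, y to its left, z up, the work surface at z = 0. Lengths are in m, angles in rad, forces in N, time in s.
With the tool pointing down it reaches from about 0.425 to 0.95 m from the base axis. Payload 14.7 kg.
Tool frame: the origin (TCP) lies at the very end of the fingers, on their centre line; the grasp point (between the pads) lies 19 mm behind it; z points along the fingers, y is the line along which they close (so a half turn about z gives the same grasp; the last joint's range is limited). The gripper opens to 85 mm and grips with 20 to 120 N. Pads are 22 mm wide; open, the fingers measure 114 mm over their backs; the gripper's body (76 mm by 85 mm) begins 54 mm behind the grasp point. The pads swing forward as they close: fully open they stand 13 mm farther back than shut.
Start: joints at [-1.349, 0.48, 1.596, -0, 1.065, -0.047], TCP at [0.173, -0.627, 0.231] pointing down, gripper open.
Joint ranges: [-2.75, 2.75], [-0.82, 2.05], [0.23, 2.67], [-1.56, 4.7], [0.09, 2.69], [-2.92, 2.92]. Speed limits (rad/s): [1.89, 1.89, 2.39, 3.01, 3.01, 3.01].

### API

Orientations are given as a unit quaternion [w, x, y, z].
In Python, from station import manip gives the robot as it stands. Calls block until the motion is done:
- manip.move_pose(position, orientation): joint-space move of the TCP to a pose.
- manip.movel(position, orientation=None, v=0.15, contact_N=None): straight line of the TCP; orientation=None keeps the orientation; v is the mean speed in m/s. With contact_N (N) it stops when the force on the tool has changed by that much, and returns True; else False.
- manip.move_j(angles): joint-space move.
- manip.command_gripper(opening, squeeze=None): finger opening in m; squeeze is the grip in N (None keeps the last); returns when the fingers have stopped.
- manip.hold(seconds).
- manip.inverse_kinematics(position, orientation): joint angles nearest the present ones, or None.
- manip.observe(): the state.
- manip.read_camera(name): name is "scene" or "top" or "wrist"; returns the picture (400x640x3 uint8, blue, green, red); there is no depth.
- manip.calibration(name): a dict with "camera_matrix" (3x3 intrinsics, pixels), "rvec" (rotation vector, rad) and "tvec" (3), from world to camera coordinates, as OpenCV has them. Camera axes: x right, y down, z forward; pixel columns grow to the right and rows downward; lengths in m; the calibration is good to about 2 mm. A picture is of the moment at which its call begins: read the wrist's pose just before it. calibration takes no time and is no camera call; for the wrist camera it gives the pose at the moment of the call.
A pose or a line that the arm cannot do raises manip.MotionError and nothing moves.
- manip.close_job(): hands the job in; it is judged then, once.
Trained networks look in the newest picture that a camera, given by its name, has taken for a name from the list of things; names that differ only in an ending like _2 or _b are one class to them, and where a whole thing is asked for, a point or a joint stands for the part that bears it (a point fixed in the world has none). Each returns a list of dicts, best first, with "confidence" (0 to 1); they miss things now and then, are a little off and sometimes report something else, mostly with a low value. They report only what shows in the picture. A call takes as long as a camera call. They do not tell look-alikes from the thing itself.
- manip.recognise(thing, camera): "extent" ([centre column, centre row, width, height] in pixels, round what is visible of it).
- manip.cut_out(thing, camera): "mask" (400x640 bool, what is visible of it) and "extent" ([centre column, centre row, width, height] in pixels, round what is visible of it).
- manip.place_of(thing, camera): "point" ([column, row] in pixels: a listed point, or the origin of a listed thing).
The state is a dict: "clock": time; "qpos": joint angles; "qvel": joint speeds; "tau": joint torques, N m; "position": TCP position; "eef_rot": TCP orientation; "contact_force": force on the tool from outside, world axes, zero at the start; "ft_torque": the same for the moment, N m; "width": finger opening in m; "grasp_force": force on a finger pad.
Only numpy, scipy, OpenCV 4.12 (cv2) and the standard library are available. Lean on these libraries where they do the work, as an engineer would, in place of code of your own. Each camera call takes 0.05 s, during which the arm holds its last target. There are 200 camera calls.

## Working session

There is one attempt and no reset: what is moved stays moved. The work goes in short steps, each a Python script; the robot and the scene stay as the last script left them, time stands still between calls to the robot, and variables do not carry over. Pictures are saved under pics/ and viewed, at most 14 in all, crops included, and the job is handed in when it is done.

```bash
ls; mkdir -p pics
cat > h.py <<'E'
from station import manip
import numpy as np, cv2
from scipy.spatial.transform import Rotation as R
def ray(cam,px,z,cal=None):
    c=cal or manip.calibration(cam)
    K=np.array(c["camera_matrix"],float);Rm=cv2.Rodrigues(np.array(c["rvec"],float))[0];t=np.array(c["tvec"],float).ravel()
    d=Rm.T@np.linalg.inv(K)@np.array([px[0],px[1],1.]);o=-Rm.T@t
    return (o+d*(z-o[2])/d[2])
def proj(cam,p,cal=None):
    c=cal or manip.calibration(cam)
    return cv2.projectPoints(np.array([p],float),np.array(c["rvec"],float),np.array(c["tvec"],float),np.array(c["camera_matrix"],float),None)[0].ravel()
Z=dict(axle_seat=.024,big_bearing_mid=.008,sleeve_mid=.009,small_bearing_mid=.006,cap_mid=.011,oil_filter_mid=.0445,grease_tin_mid=.029,insulating_tape_mid=.0095)
E
python3 - <<'E'
from h import *
for c in("scene","top"):
    cv2.imwrite(f"pics/{c}0.png",manip.read_camera(c))
    for n in Z:
        for d in manip.place_of(n,c)[:3]:
            print(c,n,round(d["confidence"],2),np.round(d["point"],1),np.round(ray(c,d["point"],Z[n]),4)[:2])
o=manip.observe();print(o["clock"],o["position"],o["eef_rot"],o["contact_force"])
E
```

```text
pics
scene axle_seat 0.57 [273.3 201.3] [0.5861 0.0606]
scene big_bearing_mid 0.94 [324.3 261.7] [0.3597 0.1315]
scene big_bearing_mid 0.78 [248.8 284.3] [0.4464 0.2806]
scene big_bearing_mid 0.67 [295.2 294.3] [0.3513 0.2389]
scene sleeve_mid 0.69 [345.4 154.7] [ 0.583  -0.2557]
scene small_bearing_mid 0.71 [380.2 167.3] [ 0.4622 -0.2662]
scene cap_mid 0.51 [353.1 199.7] [ 0.4341 -0.0858]
scene oil_filter_mid 0.86 [194.3 242.1] [0.6062 0.2919]
scene oil_filter_mid 0.56 [315.8 177. ] [ 0.5485 -0.0696]
scene grease_tin_mid 0.79 [294.4 231.6] [0.4622 0.1157]
scene insulating_tape_mid 0.49 [313.8 173.8] [ 0.5949 -0.1155]
top axle_seat 0.88 [295.7 155.9] [0.5837 0.0742]
top axle_seat 0.33 [213.6 210.9] [0.4488 0.2717]
top big_bearing_mid 0.92 [224.2 251.7] [0.3501 0.2481]
top big_bearing_mid 0.75 [268.6 249.7] [0.3551 0.1398]
top big_bearing_mid 0.64 [216.7 211.7] [0.4477 0.2689]
top sleeve_mid 0.65 [213.6 211.5] [0.4481 0.2763]
top sleeve_mid 0.47 [434.8 152.2] [ 0.5962 -0.27  ]
top small_bearing_mid 0.49 [428.  210.1] [ 0.4523 -0.251 ]
top cap_mid 0.72 [360.8 214.4] [ 0.4413 -0.0852]
top oil_filter_mid 0.88 [201.1 152.5] [0.5877 0.2991]
top grease_tin_mid 0.93 [278.5 206.5] [0.4593 0.1141]
top insulating_tape_mid 0.58 [366.4 151.8] [ 0.597  -0.1001]
0.9 [ 0.17265768 -0.62667779  0.23132446] [4.41397983e-05 9.90982314e-01 1.33992731e-01 7.60207631e-07] [-0.09665015 -0.66731534 -0.03407583]
```

Run:
```python
import cv2
a=cv2.imread("pics/top0.png")
cv2.imwrite("pics/top0c.png",cv2.resize(a[110:290,150:480],None,fx=2.4,fy=2.4,interpolation=cv2.INTER_CUBIC))
```

```text
(no output)
```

View pics/scene0.png

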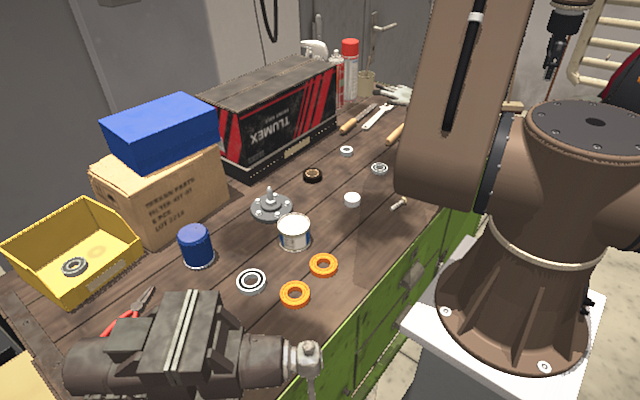

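View pics/top0c.png

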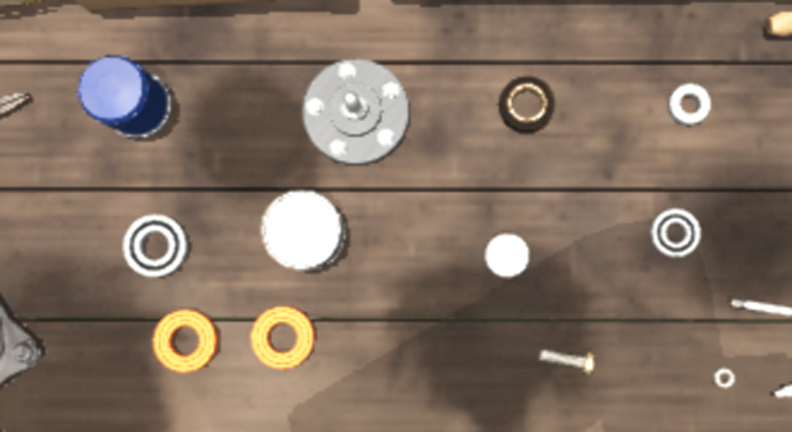

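The top crop (2.4×, origin 150,110) shows these candidates:
- **Larger bearing:** the steel one with a dark seal is at crop (155,245), full (215,212). The look-alikes are the orange rings at full (227,252) and (268,250), and a bearing in the yellow bin at scene (74,267). I choose the steel one on the bench.
- **Sleeve:** crop (690,104), not the tiny nut at (724,378).
- **Smaller bearing:** crop (676,232).
- **Cap:** crop (507,255), not the tin at (302,230).
- **Axle:** crop (355,110).

I'll check these from near with the wrist camera.

```bash
cat >> h.py <<'E'
QA=[0,1,0,0]; QB=[0,.70710678,.70710678,0]
def view(n,tag,p,q=QA,h=.20,off=(0,0)):
    manip.move_pose([p[0]-off[0],p[1]-off[1],h],q)
    manip.hold(.15)
    c=manip.calibration("wrist");im=manip.read_camera("wrist")
    cv2.imwrite(f"pics/{tag}.png",im)
    r=manip.place_of(n,"wrist"); m=manip.cut_out(n,"wrist")
    for d in r[:3]: print(n,round(d["confidence"],2),np.round(d["point"],1),np.round(ray("wrist",d["point"],Z[n],c),4)[:2])
    for d in m[:3]: print("  mask",round(d["confidence"],2),np.round(d["extent"],1),d["mask"].sum())
    return c,im,r,m
E
python3 - <<'E'
from h import *
c=manip.calibration("wrist");o=manip.observe()
Rm=cv2.Rodrigues(np.array(c["rvec"],float))[0];cp=-Rm.T@np.array(c["tvec"],float).ravel()
T=R.from_quat(np.roll(o["eef_rot"],-1)).as_matrix()
print("cam in tool",T.T@(cp-o["position"]),"axis",T.T@Rm.T[:,2], c["camera_matrix"])
view("axle_seat","w_axle",[.584,.068],h=.22)
print(manip.observe()["clock"],manip.observe()["qpos"])
E
```

```text
cam in tool [ 0.06955547 -0.00033575 -0.14261237] axis [-2.72146798e-01  8.97393710e-04  9.62255327e-01] [[341.28343493   0.         314.50481268]
 [  0.         341.28343493 195.4931738 ]
 [  0.           0.           1.        ]]
axle_seat 0.63 [312.3 169.5] [0.5851 0.0698]
  mask 0.9 [312.6 163.2 106.5 104.2] 8596
4.0417 [ 6.39441287e-02  4.05442259e-01  1.75495044e+00 -2.69007794e-05
  9.81234691e-01  1.63509420e+00]
```

Run:
```python
from h import *
c=manip.calibration("wrist")
im=cv2.imread("pics/w_axle.png")
# overlay predicted flange (z=.014, r=55), boss (z=.024,r=27) and tip
x0=(.5851,.0698)
for z,r in((.014,.055),(.024,.027),(.067,.008),(.076,.003)):
    for t in np.linspace(0,6.28,60): 
        u=proj("wrist",[x0[0]+r*np.cos(t),x0[1]+r*np.sin(t),z],c); 
        if 0<u[0]<639 and 0<u[1]<399: im[int(round(u[1])),int(round(u[0]))]=(0,0,255)
cv2.imwrite("pics/w_axle_c.png",cv2.resize(im[90:240,220:400],None,fx=4,fy=4,interpolation=cv2.INTER_NEAREST))
```

```text
(no output)
```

View pics/w_axle_c.png

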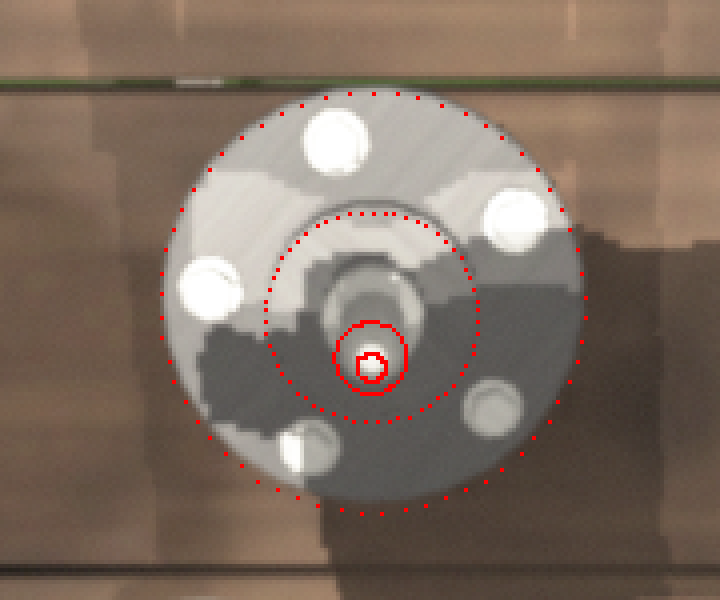

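The flange fills crop x162–585, y87–500, and my overlay sits about 2.4 px too low. I'll fit outlines to the masks instead, then look at the larger bearing from near.

```bash
cat >> h.py <<'E'
G=dict(axle_seat=[(.014,.055)],big_bearing_mid=[(0,.031),(.016,.031)],sleeve_mid=[(0,.02),(.018,.02)],small_bearing_mid=[(0,.024),(.012,.024)],cap_mid=[(0,.022),(.020,.022),(.022,.020)])
T_=np.linspace(0,2*np.pi,73)
def ext(n,x,c,dz=0):
    P=np.vstack([np.c_[x[0]+r*np.cos(T_),x[1]+r*np.sin(T_),0*T_+z+dz] for z,r in G[n]])
    u=cv2.projectPoints(P,np.array(c["rvec"],float),np.array(c["tvec"],float),np.array(c["camera_matrix"],float),None)[0].reshape(-1,2)
    a,b=u.min(0),u.max(0); return np.r_[(a+b)/2,b-a]
def fit(n,e,c,x0,dz=0):
    from scipy.optimize import least_squares
    s=least_squares(lambda x:ext(n,x,c,dz)[:2]-np.array(e[:2]),x0[:2],x_scale=.01,diff_step=1e-4)
    print("  fit",n,np.round(s.x,4),"size model",np.round(ext(n,s.x,c,dz)[2:],1)); return s.x
E
python3 - <<'E'
from h import *
c=manip.calibration("wrist")
fit("axle_seat",[312.6,163.2],c,[.585,.07])
p=[.448,.2715]
c,im,r,m=view("big_bearing_mid","w_big",p,h=.22)
for d in m[:2]: fit("big_bearing_mid",d["extent"],c,p)
cv2.imwrite("pics/w_big_c.png",cv2.resize(im[90:240,220:400],None,fx=3,fy=3))
print(manip.observe()["clock"],manip.observe()["position"])
E
```

```text
fit axle_seat [0.5874 0.0698] size model [106.2 104.9]
big_bearing_mid 0.78 [339.6 250.9] [0.3531 0.2424]
big_bearing_mid 0.78 [431.  251.2] [0.3526 0.1389]
big_bearing_mid 0.69 [312.6 167.4] [0.4491 0.2727]
  mask 0.85 [432.6 248.4  57.   53.9] 1564
  mask 0.63 [311.7 167.2  59.6  61.1] 2123
  mask 0.62 [342.1 252.4  57.8  60.5] 2121
  fit big_bearing_mid [0.3559 0.1382] size model [59.8 56.5]
  fit big_bearing_mid [0.4492 0.2736] size model [60.1 60.8]
5.3083 [0.44859179 0.27085331 0.21992448]
```

View pics/w_big_c.png

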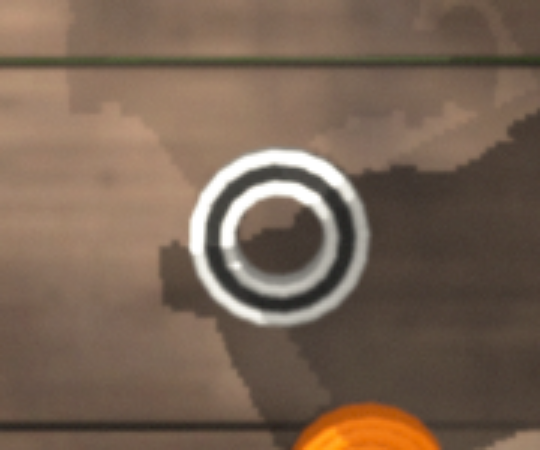

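The close crop shows the steel ring with its dark seal, centred at about (313,169) in the full picture. An orange ring only just shows at the bottom edge. I'll grasp the steel one.

```bash
cat >> h.py <<'E'
def st(): 
    o=manip.observe(); print("t",round(o["clock"],2),"pos",np.round(o["position"],4),"w",round(o["width"],4),"g",round(o["grasp_force"],1),"F",np.round(o["contact_force"],1)); return o
def sw(w): return .05715*(np.cos(.1)-np.sqrt(1-(-.1+w/2/.05715)**2))
def grasp(p,w,tip,q=QA,squeeze=50,wopen=None):
    z=tip-sw(w); print("z",round(z,4))
    manip.move_pose([p[0],p[1],.07],q)
    hit=manip.movel([p[0],p[1],z],v=.12,contact_N=12); print("hit",hit)
    manip.command_gripper(0.0 if wopen is None else wopen,squeeze); return st()
E
python3 - <<'E'
from h import *
c=manip.calibration("wrist")
p=fit("big_bearing_mid",[312.6,168.3],c,[.448,.272])
grasp(p,.062,.002)
manip.movel([p[0],p[1],.10],v=.2)
st()
E
```

```text
fit big_bearing_mid [0.4476 0.2729] size model [60.  60.7]
z -0.0036
hit False
t 7.1 pos [ 0.4481  0.2732 -0.0023] w 0.0606 g 49.1 F [-2.6 -1.8 21. ]
t 7.77 pos [0.4473 0.2728 0.0996] w 0.0603 g 54.8 F [-0.4  1.  -3. ]
```

```bash
cat >> h.py <<'E'
AX=np.array([.587,.0698])
def place(zc,zfree,q=QA,wrel=.08,N=8,a=None):
    a=AX if a is None else a
    manip.move_pose([a[0],a[1],.125],q); st()
    manip.movel([a[0],a[1],zfree],v=.1,contact_N=N) and print("EARLY")
    hit=manip.movel([a[0],a[1],zc],v=.03,contact_N=N); print("hit",hit); o=st(); return hit,o
E
python3 - <<'E'
from h import *
manip.movel([.4473,.2728,.13],v=.25)
place(.0215,.032)
E
```

```text
t 9.01 pos [0.5861 0.0701 0.1241] w 0.0602 g 55.7 F [ 0.1  0.6 -2. ]
hit True
t 10.47 pos [0.5872 0.0698 0.0219] w 0.0605 g 56.8 F [-1.3 -0.5  9.1]
```

Run:
```python
from h import *
manip.command_gripper(.08); manip.movel([AX[0],AX[1],.12],v=.2)
c,im,r,m=view("big_bearing_mid","w_ax1",AX,h=.22)
for d in m[:1]: fit("big_bearing_mid",d["extent"],c,AX,.024)
a=im[90:240,220:400]
p=[.5962,-.263]
c,im,r,m=view("sleeve_mid","w_sl",p,h=.22)
for d in m[:2]: fit("sleeve_mid",d["extent"],c,p)
cv2.imwrite("pics/c1.png",cv2.resize(np.hstack([a,im[90:240,220:400]]),None,fx=2.2,fy=2.2,interpolation=cv2.INTER_CUBIC)); st()
```

```text
big_bearing_mid 0.82 [257.8 348.9] [0.3584 0.1396]
big_bearing_mid 0.74 [313.  170.8] [0.582  0.0714]
  mask 0.76 [315.  171.3  64.4  66.6] 2526
  mask 0.69 [257.  344.   51.   30.4] 930
  mask 0.45 [487.  160.3  64.8  59.2] 2272
  fit big_bearing_mid [0.5865 0.0694] size model [64.7 65.4]
sleeve_mid 0.63 [328.1 169.5] [ 0.5946 -0.2758]
  mask 0.74 [328.5 170.1  39.2  41.1] 858
  fit sleeve_mid [ 0.5942 -0.2759] size model [38.9 40.7]
t 13.79 pos [ 0.5965 -0.2622  0.2201] w 0.0797 g 0.0 F [-1.4  0.3  0.1]
```

View pics/c1.png

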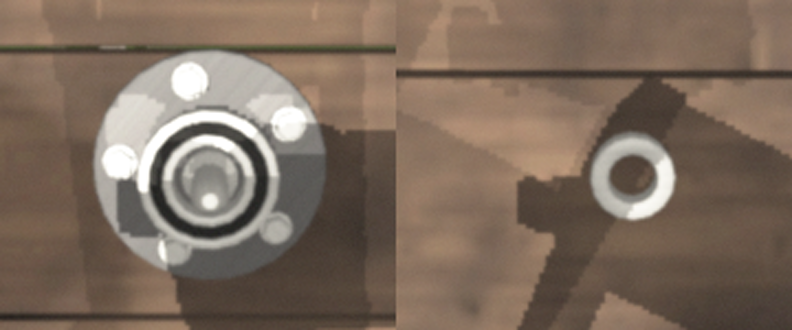

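Both show clearly: the larger bearing is seated round the spindle with the tip near its bore centre, and the plain sleeve is at (328,170). Next I grasp the sleeve.

Run:
```python
from h import *
p=[.5942,-.2757]
o=grasp(p,.040,.008); z0=o["position"][2]
manip.movel([p[0],p[1],.14],v=.25); st()
place(z0+.040-.001,z0+.040+.012)
```

```text
z 0.0065
hit False
t 15.61 pos [ 0.5946 -0.2759  0.0076] w 0.0374 g 48.6 F [-2.6  0.8 12.2]
t 16.29 pos [ 0.5937 -0.2754  0.1393] w 0.0371 g 50.3 F [ 0.7 -0.8 -1.5]
t 17.59 pos [0.5873 0.0689 0.1248] w 0.0376 g 50.3 F [-0.1 -0.5 -1.1]
hit True
t 18.83 pos [0.5872 0.0698 0.0476] w 0.0377 g 51.4 F [-1.6 -0.5 10.2]
```

Run:
```python
from h import *
manip.command_gripper(.07); manip.movel([AX[0],AX[1],.14],v=.2)
c,im,r,m=view("sleeve_mid","w_ax2",AX,h=.22)
for d in m[:1]: fit("sleeve_mid",d["extent"],c,AX,.040)
a=im[90:240,220:400]
p=[.4523,-.258]
c,im,r,m=view("small_bearing_mid","w_sb",p,h=.22)
for d in m[:2]: fit("small_bearing_mid",d["extent"],c,p)
cv2.imwrite("pics/c2.png",cv2.resize(np.hstack([a,im[90:240,220:400]]),None,fx=2.2,fy=2.2,interpolation=cv2.INTER_CUBIC)); st()
```

```text
mask 0.97 [315.6 174.1  40.2  48.7] 1170
  fit sleeve_mid [0.5877 0.0689] size model [44.1 46.1]
small_bearing_mid 0.62 [316.6 162. ] [ 0.4584 -0.2593]
  mask 0.77 [316.5 158.5  39.7  44.4] 1350
  fit small_bearing_mid [ 0.4621 -0.2591] size model [46.3 47.1]
t 22.22 pos [ 0.4527 -0.2574  0.22  ] w 0.0699 g 0.0 F [-0.7 -0.3 -0.3]
```

View pics/c2.png

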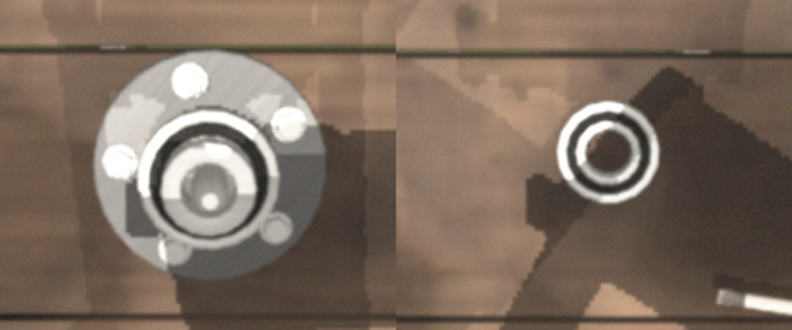

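The sleeve is seated on the larger bearing with the spindle tip inside its bore. The smaller bearing, a steel ring with a dark seal, is centred at about (316.6,158.8). I'll grasp it.

Run:
```python
from h import *
p=[.4618,-.2591]
o=grasp(p,.048,.0055); z0=o["position"][2]
manip.movel([p[0],p[1],.16],v=.25); st()
place(z0+.058-.001,z0+.058+.012)
```

```text
z 0.0028
hit False
t 23.94 pos [ 0.4624 -0.2595  0.0042] w 0.0453 g 48.0 F [-2.6  2.2 19. ]
t 24.72 pos [ 0.4613 -0.2588  0.1592] w 0.0445 g 51.3 F [ 0.3  0.1 -2. ]
t 26.04 pos [0.5868 0.0688 0.1248] w 0.0446 g 51.3 F [ 0.4  0.  -1.6]
hit True
t 27.13 pos [0.5872 0.0699 0.0623] w 0.0455 g 52.8 F [-2.2  0.6 11.2]
```

Run:
```python
from h import *
manip.command_gripper(.075); manip.movel([AX[0],AX[1],.16],v=.2)
c,im,r,m=view("small_bearing_mid","w_ax3",AX,h=.22)
for d in m[:1]: fit("small_bearing_mid",d["extent"],c,AX,.058)
a=im[90:240,220:400]
p=[.4413,-.0852]
c,im,r,m=view("cap_mid","w_cap",p,h=.22)
for d in m[:2]: fit("cap_mid",d["extent"],c,p)
cv2.imwrite("pics/c3.png",cv2.resize(np.hstack([a,im[90:240,220:400]]),None,fx=2.2,fy=2.2,interpolation=cv2.INTER_CUBIC)); st()
```

```text
small_bearing_mid 0.91 [314.  181.2] [0.5703 0.0703]
  mask 0.71 [314.5 179.6  52.7  56.8] 1812
  fit small_bearing_mid [0.5857 0.0699] size model [54.9 55.5]
cap_mid 0.97 [315.1 173.9] [ 0.4363 -0.0851]
  mask 0.62 [316.2 172.3  39.2  45.7] 1466
  fit cap_mid [ 0.438  -0.0862] size model [42.9 44.9]
t 29.98 pos [ 0.4418 -0.0847  0.2198] w 0.0747 g 0.0 F [ 0.4 -0.4  0.8]
```

View pics/c3.png

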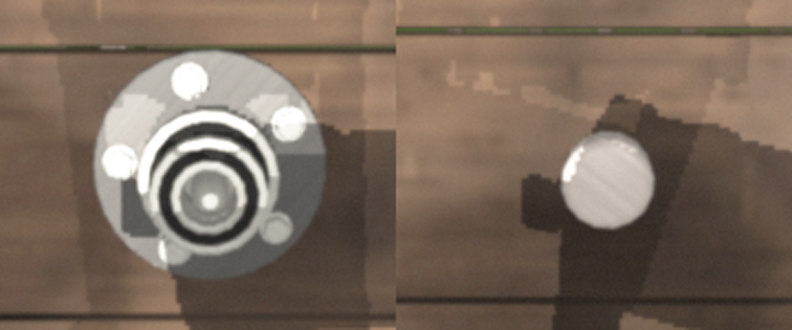

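The smaller bearing is seated with the tip centred in its bore. The cap stands closed side up at (316.3,172), so it comes next.

Run:
```python
from h import *
p=[.4384,-.0860]
o=grasp(p,.044,.009,squeeze=40); z0=o["position"][2]
manip.movel([p[0],p[1],.16],v=.25); st()
place(z0+.070-.001,z0+.070+.012)
```

```text
z 0.0069
hit False
t 31.7 pos [ 0.439  -0.0861  0.0079] w 0.0428 g 37.9 F [-2.1  1.1 18.9]
t 32.46 pos [ 0.438  -0.0859  0.1594] w 0.0424 g 40.7 F [-0.2 -0.  -0.6]
t 33.33 pos [0.586  0.0696 0.1237] w 0.0427 g 40.7 F [ 0.5 -0.4 -0.8]
hit True
t 34.27 pos [0.5872 0.0698 0.0779] w 0.0423 g 41.7 F [-1.6  0.6 10.5]
```

Run:
```python
from h import *
manip.command_gripper(.07); manip.movel([AX[0],AX[1],.18],v=.2)
c,im,r,m=view("cap_mid","w_ax4",AX,h=.22)
for d in m[:1]: fit("cap_mid",d["extent"],c,AX,.070)
a=im[90:240,220:400]
manip.move_pose([.48,-.25,.25],QA)
s=manip.read_camera("scene")[160:310,180:400]; t=manip.read_camera("top")[110:260,190:450]
cv2.imwrite("pics/c4.png",np.vstack([cv2.resize(np.hstack([a,s]),(800,300),interpolation=cv2.INTER_CUBIC),cv2.resize(t,(520,300),interpolation=cv2.INTER_CUBIC)[:, :].copy() if 0 else cv2.copyMakeBorder(cv2.resize(t,(520,300)),0,0,0,280,cv2.BORDER_CONSTANT)])); st()
```

```text
cap_mid 0.96 [313.4 185.1] [0.5674 0.071 ]
  mask 0.97 [314.6 185.9  51.4  56.5] 2328
  fit cap_mid [0.5845 0.0698] size model [53.7 56.1]
t 37.27 pos [ 0.4806 -0.249   0.2499] w 0.0704 g 0.0 F [-0.6  0.4 -0.1]
```

View pics/c4.png

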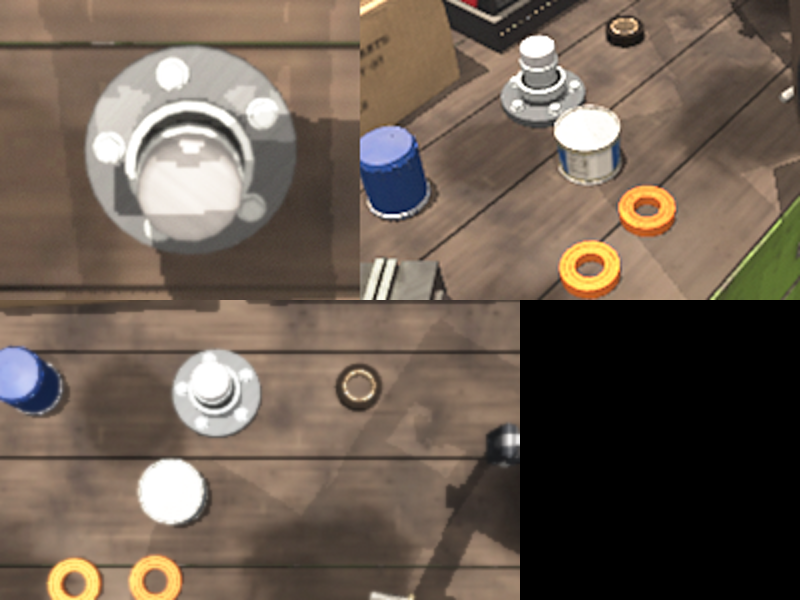

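Run:
```python
from h import *
manip.move_pose([AX[0],AX[1],.22],QA); manip.hold(.15)
c=manip.calibration("wrist");im=manip.read_camera("wrist")
for d in manip.cut_out("cap_mid","wrist")[:1]: f=fit("cap_mid",d["extent"],c,AX,.070); print(d["extent"])
for n in("w_ax1","w_ax2","w_ax3"):
    g=cv2.cvtColor(cv2.imread(f"pics/{n}.png"),cv2.COLOR_BGR2GRAY)[174:190,306:324].astype(float)
    w=np.clip(g-(g.max()*.8),0,None); w[:, :]*=(g>g.max()*.8)
    yy,xx=np.mgrid[174:190,306:324]; u=[(w*xx).sum()/w.sum(),(w*yy).sum()/w.sum()]
    print(n,np.round(u,1),int((w>0).sum()),np.round(ray("wrist",u,.076,c)[:2],4))
# overlay: cap outline if centred at tip estimate vs fit
print("px of tip-centred model", ext("cap_mid",ray("wrist",u,.076,c)[:2],c,.070))
out=cv2.resize(im[130:230,260:370],None,fx=6,fy=6,interpolation=cv2.INTER_NEAREST)
cv2.imwrite("pics/c5.png",out); st()
```

```text
fit cap_mid [0.586  0.0686] size model [53.3 55.7]
[314.6, 185.3, 49.1, 56.5]
w_ax1 [315.  181.1] 45 [0.5885 0.0683]
w_ax2 [315.  181.1] 44 [0.5885 0.0683]
w_ax3 [315.1 181. ] 44 [0.5885 0.0682]
px of tip-centred model [315.09647544 182.4383918   53.43230194  55.77262154]
t 38.79 pos [0.5871 0.0688 0.2201] w 0.0698 g 0.0 F [0.1 0.2 0.2]
```

View pics/c5.png

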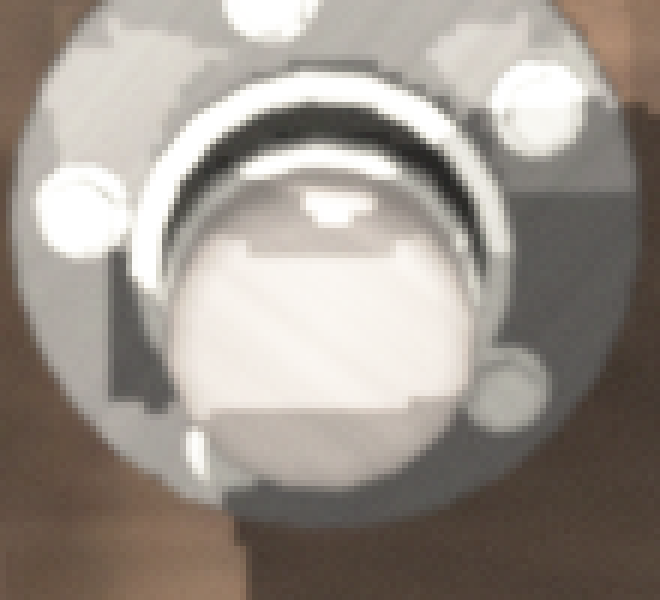

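The bystanders are untouched and the stack stands, but the cap centre is about (313.5,185) against a tip-centred (315,182.4). That puts it about 2 mm too near in x. I'll centre it by closing the fingers gently along x.

Run:
```python
from h import *
X=[.588,.0696]
manip.move_pose([*X,.15],QB)
print(manip.movel([*X,.081],v=.06,contact_N=8)); manip.hold(.3); st()
manip.command_gripper(0,20); st()
manip.command_gripper(.07); manip.movel([*X,.18],v=.15)
manip.move_pose([AX[0],AX[1],.22],QA); manip.hold(.5)
st();c=manip.calibration("wrist");im=manip.read_camera("wrist")
for d in manip.cut_out("cap_mid","wrist")[:1]: f=fit("cap_mid",d["extent"],c,AX,.070); print(d["extent"])
manip.move_pose([.48,-.25,.25],QA)
s=manip.read_camera("scene")[170:250,230:330]
cv2.imwrite("pics/c6.png",np.hstack([cv2.resize(im[130:230,260:370],(440,400)),cv2.resize(s,(360,400))])); st()
```

```text
False
t 41.85 pos [0.5881 0.0696 0.0812] w 0.0701 g 0.0 F [-0.1  0.3  0.4]
t 42.21 pos [0.588  0.0696 0.0812] w 0.0428 g 19.7 F [-1.4 -0.1  5.5]
t 45.36 pos [0.587  0.0698 0.22  ] w 0.07 g 0.0 F [-0.8 -0.6  0.3]
  fit cap_mid [0.5876 0.0698] size model [53.4 55.8]
[314.7, 183.4, 51.6, 55.9]
t 46.78 pos [ 0.4805 -0.2491  0.2499] w 0.0697 g 0.0 F [ 0.2 -0.3 -0.2]
```

View pics/c6.png

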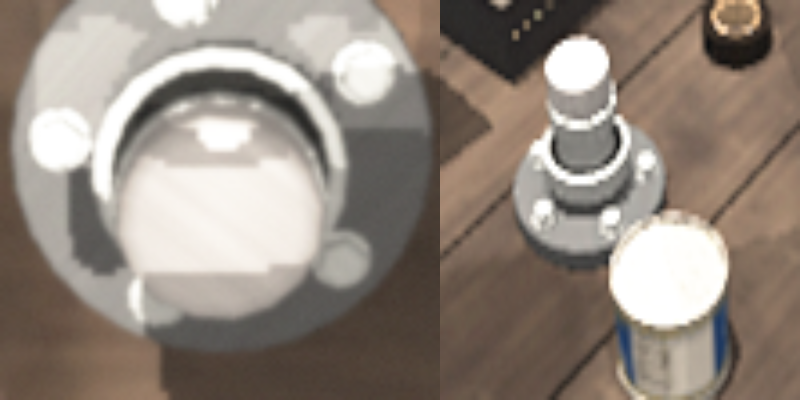

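The cap now fits at (314.7,183.4), within about 1 mm of the tip. The scene view shows a straight, flat stack and the gripper is clear of it, so I'm handing in.

```bash
python3 -c "
from station import manip
print(manip.close_job())"
```

```text
the job is handed in; nothing more can be done
None
```

The larger bearing, sleeve, smaller bearing and dust cap are stacked on the axle in the order asked. In the last pictures the stack stood straight and flat with the cap within about 1 mm of the tip; the bystanders were left alone, and I handed the job in at about 47 s of the 112 s allowed.

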